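# Open the fan seller's case on a night stall

### The arm

A 7-joint arm with a two-finger parallel gripper is mounted at the origin on the work surface. World frame = base frame: x ahead of the robot, y to its left, z up, the work surface at z = 0. Lengths are in m, angles in rad, forces in N, time in s.
With the tool pointing down it reaches from about 0.425 to 0.925 m from the base axis. Payload 6.8 kg.
Tool frame: the origin (TCP) lies on the centre line of the jaws, within the pads' length; the fingertips stand bot.tip_reach ahead of it and the grasp point (between the pads) lies 3 mm ahead of it (bot.tip_reach is the distance from the TCP to the fingertips, in m); z points along the fingers, y is the line along which they close (so a half turn about z gives the same grasp; the last joint's range is limited). The gripper opens to 85 mm and grips with 20 to 120 N. Pads are 22 mm wide; open, the fingers measure 114 mm over their backs; the gripper's body (76 mm by 85 mm) begins 54 mm behind the grasp point. The pads swing forward as they close: fully open they stand 13 mm farther back than shut.
Start: joints at [-1.377, 0.477, 0.022, 1.555, -0.011, 1.109, -0.083], TCP at [0.201, 0.645, 0.253] pointing down, gripper open.
Joint ranges: [-2.96, 2.96], [-0.34, 2.1], [-1.41, 1.46], [0.24, 2.44], [-1.37, 4.51], [0.17, 1.92], [-2.96, 2.96]. Speed limits (rad/s): [2.39, 2.39, 3.14, 3.14, 3.14, 3.14, 3.14].

### API

Orientations are given as a unit quaternion [w, x, y, z].
In Python, from station import bot gives the robot as it stands.
- The arm moves only by the tool jog_arm, never from a script. Its argument "deltas" is a list of rows, each a list of 7 numbers: the shift along the world's x, y, z in m, then the turn, a rotation vector about the world's x, y, z in rad, then the opening, from 0 (shut) to 1 (fully open). In form: [[x, y, z, rx, ry, rz, grip], ...]. A call has 1 to 10 rows; each row shifts and turns the commanded pose from where the row before left it; what a row does not reach is not made up. A row lasts 1/10 s, in which the tool goes at most 50 mm and 8.59 degrees, less where a joint would pass 70% of its speed; a pose out of reach is approached as far as the arm can. A call with a gripper value outside its range is refused whole. The fingers move at their own pace and stop on an object; "newtons" is the grip in N (left out, the last holds). Time passes only in rows, so rows that do not move let the fingers close. It gives the time, the measured TCP pose, the force, the opening and the grip force at its end, in the units of the state.
- bot.get_obs(): the state, without advancing time (a new reading comes with each control period).
- bot.read_camera(name): name is "scene" or "top"; returns a dict with "img" (400x640x3 uint8, red, green, blue), "K" (3x3 intrinsics, pixels), "dist_coeffs" ([k1, k2, p1, p2, k3] as OpenCV has them; the pictures are not rectified), "eye" and "attitude" of the camera in the world. Camera axes: x right, y down, z forward; pixel columns grow to the right and rows downward; lengths in m; the calibration is good to about 2 mm. A picture is of the moment at which its call begins. There is no depth.
- bot.hand_in(): hands the job in; it is judged then, once.
The state is a dict: "t": time; "q": joint angles; "joint_vel": joint speeds; "joint_torque": joint torques, N m; "eef_pos": TCP position; "tool_rot": TCP orientation; "contact_force": force on the tool from outside, world axes, zero at the start; "torque": the same for the moment, N m; "gripper_width": opening from 0.0 (shut) to 1.0 (fully open); "grasp_force": force on a finger pad.
Only numpy, scipy, OpenCV 4.12 (cv2) and the standard library are available. Lean on these libraries where they do the work, as an engineer would, in place of code of your own. Each camera call takes 0.05 s, during which the arm holds its last target. There are 200 camera calls.

### The job

Take the stone seal off the lid of the wooden case and set it down upright in the small red tray. Then push the lid up by its pull bar past its balance point and let go, so that it stays open by itself, leaning on the rubber rest behind it: feel for that point, never force the lid hard onto the rest or fling it. Leave the other things on the table alone and do not drop or topple the seal.

Things in the scene. Friction and masses are not known exactly. Their poses are not given: they have to be found in the camera images.
- case: dark wooden box with a lid, fixed to the table, 150 (x) x 280 (y) x 60 mm high; origin at the centre of its underside; x points from its front (pull bar side, towards the robot) to its hinge side, y to its left, z up. Its yaw stays within 0.25 rad of the robot's x.
- lid (a joint): hinge angle of the lid, rad: 0 shut and level, growing as it opens up and away from the robot; almost frictionless. All in all the lid weighs 0.6 kg (2.6 N at the bar when shut). It falls shut below its balance point, which lies in 1.07 to 1.42 rad, differs each time and is not measured. The weight felt at the bar fades to nothing there; beyond, the lid leans away onto its rest.
- pull (a point): centre of the lid's pull bar: round steel, 12 mm thick, along the case's y, 90 mm free between its arms, in the lid's plane 60 mm in front of its front edge (54 mm open gap behind it). Pinched from above it rolls between the pads all the way up; it can also be pushed from below. 64 mm above the table when shut; swings at 210 mm radius about point hinge.
- hinge (a point): fixed point on the hinge line (along the case's y), mid-width, 60.5 mm above the table, at the level of the lid's lower face; the bar's axis is 4 mm above that face. Lid 8 mm thick. On its top, 90 mm from the hinge, a brass rod (25 mm thick, 90 mm long) is clamped on two pins, axis 22 to 72 mm above the lower face; its setting, unmeasured, decides where the lid balances and rests.
- rest: sloped black rubber pad, 110 mm wide, on two posts fixed behind the case; stops the lid's rod 0.06 to 0.11 rad past the balance point, yielding about 3 N per mm (0.6 N per mm felt at the bar). Over 15 N on it is too hard. Origin: the hinge point; the pad is 20 to 55 mm behind and 70 to 110 mm above the hinge line.
- seal_centre (a point): centre of the seal, a loose reddish stone block 28 x 28 mm, 60 mm high (top 14 mm tapered to 24 mm), about 0.13 kg, standing on the left part of the lid; this point is 30 mm above its foot. z is up along the seal; x and y are normal to its faces.
- seal: the same seal; its origin is the centre of its foot
- tray_floor (a point): centre of the inner floor of the red tray, 5 mm above the table; tray 100 x 100 mm outside, rim 12 mm high and 5 mm thick, fixed. Either left or right of the case.
- tray: the same tray; origin at the centre of its underside
- inkstone: black inkstone 130 x 90 x 18 mm, fixed; a bystander on the side where the tray is not
- ink: black ink jar with red cap, 52 mm thick, 85 mm high, loose; a bystander. Origin under its centre.
- cup: white tea cup, 72 mm wide, 75 mm high, loose; a bystander. Origin under its centre.
- brush: writing brush lying on the table; a bystander
Mind the look-alikes: they are no part of the job. There is more than one size of the seal; the job needs the smallest.

How it is judged:
By the outcome, as a careful person would: the job done as asked, in the order asked, and still so for the second after the job is handed in, with the robot touching nothing.
It also fails if it takes over 72 s, if anything falls off the work surface, if the arm or the gripper's body presses on something with over 40 N, if the wrist force passes 120 N, or if a joint passes its speed limit or range.

## Working session

There is one attempt and no reset: what is moved stays moved. The work goes in short steps, Python scripts to look and compute and a tool call to move; the robot and the scene stay as the last step left them, time stands still between calls to the robot, and variables do not carry over. Pictures are saved under pics/ and viewed, at most 10 in all, crops included, and the job is handed in when it is done.

Besides the shell and the picture viewer there is one more tool, called after "Emit:" by a JSON object that holds its "api" and its "payload". jog_arm: Moves the arm, as the interface text tells. Its arguments: {"type":"object","properties":{"deltas":{"type":"array"},"newtons":{"type":"number"}},"required":["deltas"]}

```bash
mkdir -p pics; ls
python3 - <<'E'
from station import bot
import cv2
for n in ("scene","top"):
    c=bot.read_camera(n); cv2.imwrite(f"pics/{n}0.png",c["img"][:,:,::-1])
    print(n,c["K"],c["dist_coeffs"],c["eye"],c["attitude"])
print(bot.tip_reach, bot.get_obs())
E
```

```text
pics
scene [[366.35770026   0.         318.54073781]
 [  0.         366.35770026 194.75241599]
 [  0.           0.           1.        ]] [-0.04964892  0.          0.          0.          0.        ] [ 1.14826715 -0.46388851  0.60109446] [-0.42759243  0.79142257  0.38010043 -0.21526424]
top [[509.26924324   0.         326.27179904]
 [  0.         509.26924324 192.14375697]
 [  0.           0.           1.        ]] [-0.10731456  0.          0.          0.          0.        ] [0.2788414  0.00877113 1.39673109] [ 0.06037267 -0.69547235  0.7122695  -0.07311302]
0.022 {'t': 0.1, 'q': array([-1.37710667,  0.47769082,  0.02233037,  1.5563722 , -0.01147996,
        1.10930892, -0.08310456]), 'joint_vel': array([ 0.00015957, -0.00301716,  0.00083015, -0.00222711,  0.00142251,
        0.00012544,  0.00020134]), 'joint_torque': array([ 5.21904745e-03, -5.97758567e+01,  1.61356207e+00, -2.81955993e+01,
        1.27003156e-02,  4.93795727e-03,  1.84457872e-05]), 'eef_pos': array([0.20048532, 0.64400412, 0.25243225]), 'tool_rot': array([-5.85504249e-05,  1.50305445e-01,  9.88639263e-01, -8.23510918e-04]), 'contact_force': array([-1.09404386, -0.29503163,  0.45739371]), 'torque': array([-0.01048978, -0.04258053, -0.06880142]), 'grasp_force': 0.0, 'gripper_width': 0.9985279288307262}
```

View pics/scene0.png

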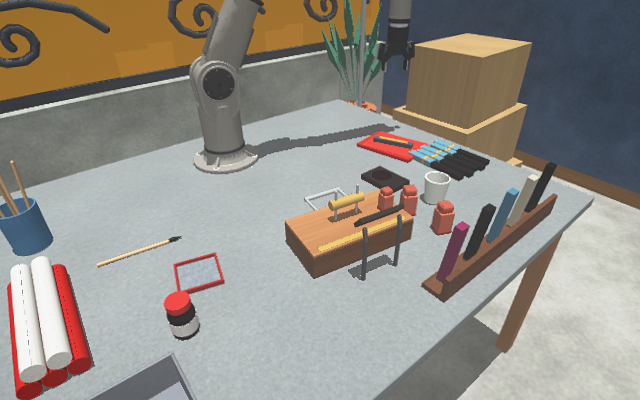

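View pics/top0.png

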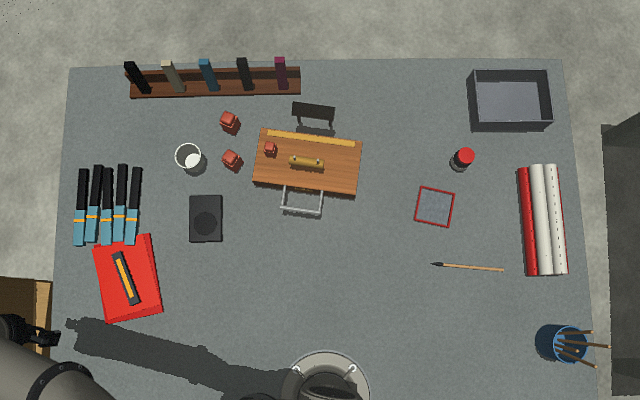

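The top view shows the case at about (308,163), its bar at (302,210), a seal on the lid at (270,149), the tray at (434,207), and other seals at (231,158) and (228,119). I'll zoom in on the case in both views.

Run:
```python
import cv2
a=cv2.imread("pics/top0.png")[95:225,210:380]; b=cv2.imread("pics/scene0.png")[165:285,270:470]
cv2.imwrite("pics/c_top.png",cv2.resize(a,(765,585),interpolation=cv2.INTER_CUBIC))
cv2.imwrite("pics/c_sc.png",cv2.resize(b,(800,480),interpolation=cv2.INTER_CUBIC))
```

```text
(no output)
```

View pics/c_top.png

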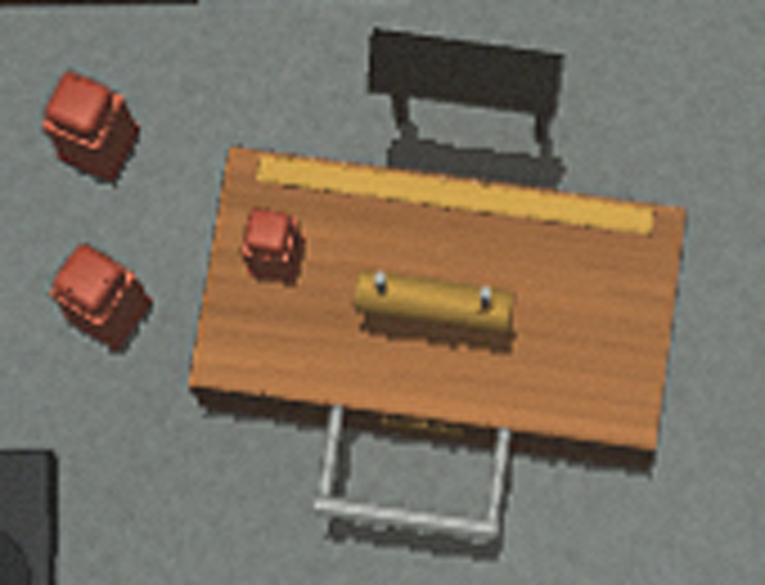

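View pics/c_sc.png

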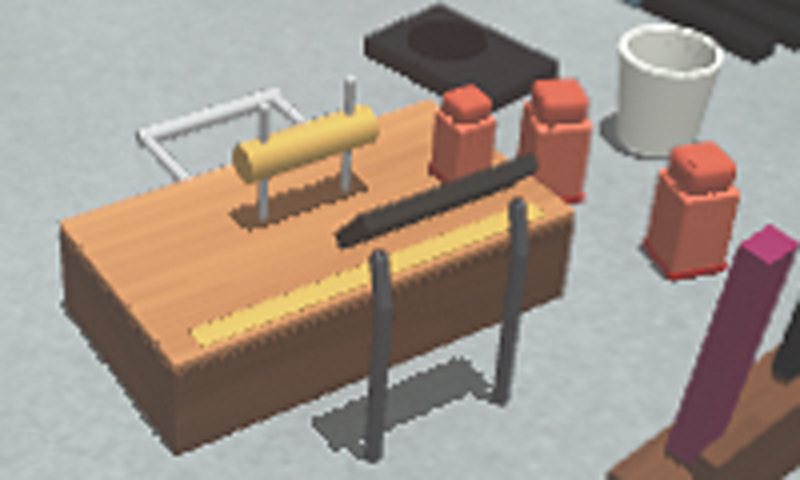

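The seal on the lid (crop (268,230)) is the smallest; the two on the table are bigger. The lid corners and bar can be read in the crop. Next I compute positions.

```bash
cat > h.py <<'E'
import numpy as np, cv2
from scipy.spatial.transform import Rotation as R
CAM={"scene":([366.3577,318.54073781,194.75241599],-0.04964892,[1.14826715,-0.46388851,0.60109446],[-0.42759243,0.79142257,0.38010043,-0.21526424]),
"top":([509.26924324,326.27179904,192.14375697],-0.10731456,[0.2788414,0.00877113,1.39673109],[0.06037267,-0.69547235,0.7122695,-0.07311302])}
def cam(n):
    k,d,e,q=CAM[n]; K=np.array([[k[0],0,k[1]],[0,k[0],k[2]],[0,0,1]])
    return K,np.array([d,0,0,0,0]),np.array(e),R.from_quat(q,scalar_first=True).as_matrix()
def ray(n,px):
    K,D,e,A=cam(n); u=cv2.undistortPoints(np.array(px,float).reshape(-1,1,2),K,D)[:,0]
    return e,np.c_[u,np.ones(len(u))]@A.T
def onz(n,px,z):
    e,r=ray(n,px); return e+r*((z-e[2])/r[:,2])[:,None]
def proj(n,P):
    K,D,e,A=cam(n); c=(np.atleast_2d(P)-e)@A; return cv2.projectPoints(c,np.zeros(3),np.zeros(3),K,D)[0][:,0]
def tri(p1,p2):
    (e1,r1),(e2,r2)=ray("scene",[p1]),ray("top",[p2]); r1=r1[0]/np.linalg.norm(r1);r2=r2[0]/np.linalg.norm(r2)
    s=np.linalg.lstsq(np.c_[r1,-r2],e2-e1,rcond=None)[0]; a,b=e1+s[0]*r1,e2+s[1]*r2
    return (a+b)/2,np.linalg.norm(a-b)
E
python3 - <<'E'
from h import *
np.set_printoptions(precision=4,suppress=True)
T=lambda *p:[(210+x/4.5,95+y/4.5) for x,y in p]
S=lambda *p:[(270+x/4,165+y/4) for x,y in p]
L=onz("top",T((228,150),(687,208),(655,447),(190,387)),.0685); print("lid",L, L.mean(0))
print("len",[np.linalg.norm(L[i]-L[i-1]) for i in range(4)])
yaw=[np.arctan2(*(-(a-b)[[0]],(a-b)[1])) for a,b in((L[0],L[1]),(L[3],L[2]))]; print("yaw",yaw)
B=onz("top",T((322,505),(493,528)),.064); print("bar",B,B.mean(0))
print("lid scene",onz("scene",S((435,100),(62,222),(178,368),(575,210)),.0685))
print("bar scene",onz("scene",S((143,135),(270,95)),.064))
# seal
print("seal top",onz("top",T((268,230)),.1285),"scene",onz("scene",S((467,100)),.1285))
print("rod", tri(S((243,162))[0],T((512,310))[0]),tri(S((368,122))[0],T((358,290))[0]))
print("pad", [tri(S((345,240))[0],T((558,112))[0])])
im=cv2.imread("pics/top0.png").astype(int); m=((im[:,:,2]>im[:,:,1]+60)&(im[:,:,2]>90)).astype('uint8')
m[:, :400]=0;m[:,460:]=0;m[:180]=0;m[235:]=0
ys,xs=np.nonzero(m); r=cv2.minAreaRect(np.c_[xs,ys].astype(np.float32)); print(r)
C=onz("top",cv2.boxPoints(r),.012); print("tray",C,C.mean(0),[np.linalg.norm(C[i]-C[i-1]) for i in range(4)])
m=((im[:,:,2]>im[:,:,1]+60)&(im[:,:,2]>150)).astype('uint8')
print("scene tray",onz("scene",[(177,263),(219,254),(224,286),(180,292)],.012))
E
```

```text
lid [[ 0.7137  0.1558  0.0685]
 [ 0.6712 -0.1209  0.0685]
 [ 0.5251 -0.0962  0.0685]
 [ 0.5674  0.1782  0.0685]] [0.6193 0.0292 0.0685]
len [np.float64(0.14803911292983066), np.float64(0.27989877370881316), np.float64(0.14827101761860756), np.float64(0.27759891146468274)]
yaw [array([-0.1523]), array([-0.1531])]
bar [[0.4956 0.1008 0.064 ]
 [0.4796 0.0005 0.064 ]] [0.4876 0.0507 0.064 ]
lid scene [[ 0.5796  0.1822  0.0685]
 [ 0.5331 -0.0925  0.0685]
 [ 0.6802 -0.1171  0.0685]
 [ 0.7222  0.1564  0.0685]]
bar scene [[0.4818 0.0065 0.064 ]
 [0.4975 0.1045 0.064 ]]
seal top [[0.6455 0.1261 0.1285]] scene [[0.656  0.1243 0.1285]]
rod (array([ 0.6011, -0.0105,  0.1123]), np.float64(0.0063669414509291995)) (array([0.6153, 0.0779, 0.1108]), np.float64(0.005715921700597038))
pad [(array([ 0.7141, -0.0382,  0.1348]), np.float64(0.01004076217359625))]
((434.44232177734375, 206.28846740722656), (36.28148651123047, 35.693138122558594), 11.309932708740234)
tray [[ 0.4593 -0.2572  0.012 ]
 [ 0.5573 -0.2825  0.012 ]
 [ 0.5348 -0.3821  0.012 ]
 [ 0.437  -0.3553  0.012 ]] [ 0.4971 -0.3193  0.012 ] [np.float64(0.10066550482623585), np.float64(0.1011926748662955), np.float64(0.102056951306966), np.float64(0.10142471982809402)]
scene tray [[ 0.4446 -0.3434  0.012 ]
 [ 0.4781 -0.252   0.012 ]
 [ 0.5801 -0.2887  0.012 ]
 [ 0.5368 -0.3709  0.012 ]]
```

Lid yaw is about -0.152 rad, case centre about (0.624, 0.031) and seal about (0.650, 0.125). The tray is at about (0.503, -0.317) with yaw -0.253. The rod axis is about 50 mm above the lower face, so I expect balance near 1.2 rad. I'll hover above the seal.

Emit:
{"api": "jog_arm", "payload": {"deltas": [[0.0225,-0.026,0.002,0,0,-0.071,1],[0.0225,-0.026,0.002,0,0,-0.071,1],[0.0225,-0.026,0.002,0,0,-0.071,1],[0.0225,-0.026,0.002,0,0,-0.071,1],[0.0225,-0.026,0.002,0,0,-0.071,1],[0.0225,-0.026,0,0,0,-0.071,1],[0.0225,-0.026,0,0,0,-0.071,1],[0.0225,-0.026,0,0,0,-0.071,1],[0.0225,-0.026,0,0,0,-0.071,1],[0.0225,-0.026,0,0,0,-0.071,1]]}}

```text
t: 1.1
eef_pos: [0.4262, 0.3832, 0.263]
tool_rot: [-0.0, 0.486, 0.874, -0.0]
contact_force: [-1.3, -0.2, -0.8]
gripper_width: 0.998
grasp_force: 0.0
```

Emit:
{"api": "jog_arm", "payload": {"deltas": [[0.0225,-0.026,0,0,0,-0.071,1],[0.0225,-0.026,0,0,0,-0.071,1],[0.0225,-0.026,0,0,0,-0.071,1],[0.0225,-0.026,0,0,0,-0.071,1],[0.0225,-0.026,0,0,0,-0.071,1],[0.0225,-0.026,0,0,0,-0.071,1],[0.0225,-0.026,0,0,0,-0.071,1],[0.0225,-0.026,0,0,0,-0.071,1],[0.0225,-0.026,0,0,0,-0.071,1],[0,0,0,0,0,0,1]]}}

```text
t: 2.1
eef_pos: [0.6304, 0.1446, 0.2631]
tool_rot: [0.002, 0.738, 0.675, -0.001]
contact_force: [-0.2, -0.6, 0.4]
gripper_width: 1.001
grasp_force: 0.0
```

Emit:
{"api": "jog_arm", "payload": {"deltas": [[0.0098,-0.01,-0.03,0,0,-0.03,1],[0.0098,-0.0096,-0.03,0,0,-0.03,1],[0,0,-0.005,0,0,0,1],[0,0,0,0,0,0,1]]}}

```text
t: 2.5
eef_pos: [0.6467, 0.1313, 0.1972]
tool_rot: [-0.001, 0.755, 0.656, -0.001]
contact_force: [0.1, 0.0, -1.0]
gripper_width: 1.001
grasp_force: 0.0
```

Run:
```python
from station import bot
from h import *
o=bot.get_obs(); print(o["eef_pos"],o["tool_rot"])
p=o["eef_pos"]
A=R.from_quat(o["tool_rot"],scalar_first=True).as_matrix()
im=bot.read_camera("scene")["img"][:,:,::-1].copy()
tips=[p+A@[0,s*.0425,.009] for s in(-1,1)]
c=proj("scene",tips+[p]); print(c)
x0,y0=320,120; b=cv2.resize(im[y0:y0+120,x0:x0+130],None,fx=5,fy=5,interpolation=cv2.INTER_CUBIC)
b=cv2.copyMakeBorder(b,0,0,0,150,cv2.BORDER_CONSTANT)
for u in c: cv2.circle(b,tuple(int(v) for v in (u-[x0,y0]+.5)*5),3,(0,255,0),1)
# predicted seal wireframe at (0.650,0.125), yaw -0.152
for dx,dy in((.650,.125),):
  y=-.152; Q=np.array([[np.cos(y),-np.sin(y)],[np.sin(y),np.cos(y)]])
  P=[[*(Q@[sx*h,sy*h]+[dx,dy]),z] for h,z in((.014,.0685),(.014,.1145),(.012,.1285)) for sx,sy in((-1,-1),(-1,1),(1,1),(1,-1))]
  q=((proj("scene",P)-[x0,y0]+.5)*5).astype(np.int32)
  for k in range(3): cv2.polylines(b,[q[4*k:4*k+4]],True,(255,255,0),1)
cv2.imwrite("pics/near1.png",b)
```

```text
[0.64666123 0.13129709 0.1972275 ] [-7.17136168e-04  7.54528438e-01  6.56265707e-01 -1.28194244e-03]
[[376.84574205 158.86485873]
 [399.92685622 173.53609269]
 [388.31956803 162.55862568]]
```

View pics/near1.png

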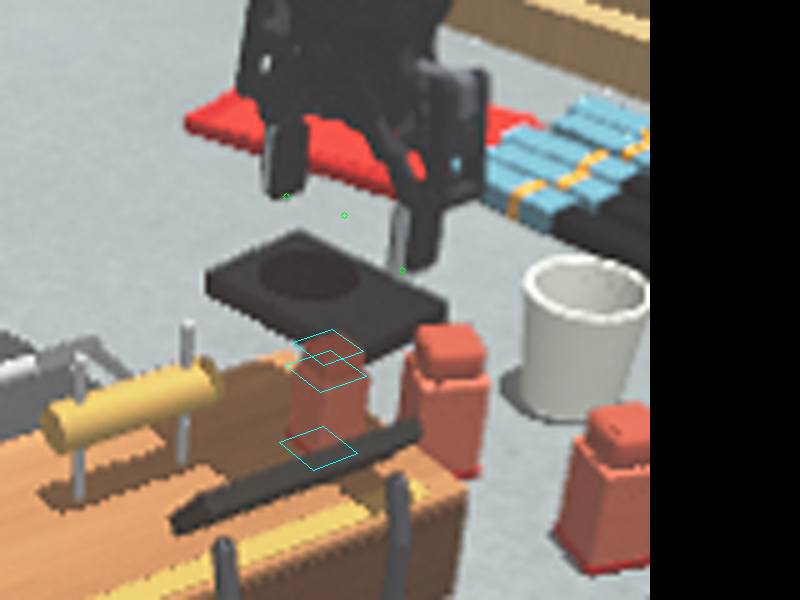

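The wireframe and fingertip marks agree with the picture: seal shoulder at crop (290..370, 375) and right fingertip at (402,270). So the seal is at about (0.651, 0.127). I descend and grasp.

Emit:
{"api": "jog_arm", "payload": {"deltas": [[0.004,-0.0043,-0.01,0,0,-0.013,1],[0,0,-0.012,0,0,0,1],[0,0,-0.012,0,0,0,1],[0,0,-0.012,0,0,0,1],[0,0,-0.012,0,0,0,1],[0,0,-0.012,0,0,0,1],[0,0,-0.01,0,0,0,1],[0,0,-0.008,0,0,0,1],[0,0,-0.006,0,0,0,1],[0,0,0,0,0,0,1]]}}

```text
t: 3.55
eef_pos: [0.6513, 0.1266, 0.1034]
tool_rot: [-0.0, 0.759, 0.651, -0.001]
contact_force: [-0.2, 0.6, -0.4]
gripper_width: 0.998
grasp_force: 0.0
```

Emit:
{"api": "jog_arm", "payload": {"deltas": [[0,0,-0.003,0,0,0,0.8],[0,0,0,0,0,0,0.6],[0,0,0,0,0,0,0.5],[0,0,0,0,0,0,0.42],[0,0,0,0,0,0,0.38],[0,0,0,0,0,0,0.34],[0,0,0,0,0,0,0.3],[0,0,0,0,0,0,0.2],[0,0,0,0,0,0,0.2],[0,0,0,0,0,0,0.2]], "newtons": 30}}

```text
t: 4.55
eef_pos: [0.6516, 0.1267, 0.1014]
tool_rot: [-0.0, 0.759, 0.651, -0.0]
contact_force: [-4.3, 0.7, 3.9]
gripper_width: 0.324
grasp_force: 30.8
```

Gripped at 27.5 mm, as expected. I lift and check.

Emit:
{"api": "jog_arm", "payload": {"deltas": [[0,0,0.005,0,0,0,0.2],[0,0,0.01,0,0,0,0.2],[0,0,0.02,0,0,0,0.2],[0,0,0.025,0,0,0,0.2],[0,0,0.03,0,0,0,0.2],[0,0,0.03,0,0,0,0.2],[0,0,0.025,0,0,0,0.2],[0,0,0.015,0,0,0,0.2],[0,0,0,0,0,0,0.2]]}}

```text
t: 5.45
eef_pos: [0.653, 0.1265, 0.2639]
tool_rot: [0.001, 0.759, 0.651, 0.002]
contact_force: [-0.3, -0.4, -1.6]
gripper_width: 0.327
grasp_force: 30.3
```

Emit:
{"api": "jog_arm", "payload": {"deltas": [[-0.004,-0.012,0,0,0,-0.005,0.2],[-0.0075,-0.022,0,0,0,-0.005,0.2],[-0.0075,-0.022,0,0,0,-0.005,0.2],[-0.0075,-0.022,0,0,0,-0.005,0.2],[-0.0075,-0.022,0,0,0,-0.005,0.2],[-0.0075,-0.022,0,0,0,-0.005,0.2],[-0.0075,-0.022,0,0,0,-0.005,0.2],[-0.0075,-0.022,0,0,0,-0.005,0.2],[-0.0075,-0.022,0,0,0,-0.005,0.2],[-0.0075,-0.022,0,0,0,-0.005,0.2]]}}

```text
t: 6.45
eef_pos: [0.5795, -0.0853, 0.2614]
tool_rot: [0.0, 0.775, 0.632, 0.0]
contact_force: [0.0, 0.1, -2.3]
gripper_width: 0.325
grasp_force: 30.3
```

Emit:
{"api": "jog_arm", "payload": {"deltas": [[-0.0075,-0.022,0,0,0,-0.005,0.2],[-0.0075,-0.022,0,0,0,-0.005,0.2],[-0.0075,-0.022,0,0,0,-0.005,0.2],[-0.0075,-0.022,0,0,0,-0.005,0.2],[-0.0075,-0.022,0,0,0,-0.005,0.2],[-0.0075,-0.022,0,0,0,-0.005,0.2],[-0.0075,-0.022,0,0,0,-0.005,0.2],[-0.0075,-0.022,0,0,0,-0.005,0.2],[-0.0075,-0.022,0,0,0,-0.005,0.2],[-0.005,-0.022,0,0,0,0,0.2]]}}

```text
t: 7.45
eef_pos: [0.5063, -0.3051, 0.2614]
tool_rot: [0.0, 0.789, 0.614, 0.0]
contact_force: [0.3, -0.3, -1.1]
gripper_width: 0.322
grasp_force: 30.3
```

Emit:
{"api": "jog_arm", "payload": {"deltas": [[-0.001,-0.01,-0.02,0,0,-0.005,0.2],[0,0,-0.03,0,0,0,0.2],[0,0,-0.03,0,0,0,0.2],[0,0,-0.03,0,0,0,0.2],[0,0,0,0,0,0,0.2],[0,0,0,0,0,0,0.2]]}}

```text
t: 8.05
eef_pos: [0.5062, -0.3141, 0.1518]
tool_rot: [-0.0, 0.791, 0.612, -0.0]
contact_force: [-0.2, -0.5, -0.8]
gripper_width: 0.321
grasp_force: 30.2
```

```bash
cat > wf.py <<'E'
from h import *
def box(b,cam,cx,cy,yaw,levels,x0,y0,f,col=(255,255,0)):
    Q=np.array([[np.cos(yaw),-np.sin(yaw)],[np.sin(yaw),np.cos(yaw)]])
    for h,z in levels:
        P=[[*(Q@[sx*h,sy*h]+[cx,cy]),z] for sx,sy in((-1,-1),(-1,1),(1,1),(1,-1))]
        cv2.polylines(b,[((proj(cam,P)-[x0,y0]+.5)*f).astype(np.int32)],True,col,1)
E
python3 - <<'E'
from station import bot
from wf import *
o=bot.get_obs(); p=o["eef_pos"]; print(p,o["tool_rot"],o["contact_force"])
t,s=[bot.read_camera(n)["img"][:,:,::-1].copy() for n in("top","scene")]
out=[]
for n,im,x0,y0 in(("top",t,390,160),("scene",s,150,210)):
    b=cv2.resize(im[y0:y0+100,x0:x0+100],None,fx=4,fy=4,interpolation=cv2.INTER_CUBIC)
    box(b,n,.503,-.317,-.253,((.05,.012),),x0,y0,4)
    box(b,n,p[0],p[1],-.253,((.014,p[2]-.033),),x0,y0,4,(0,255,0)); out.append(b)
cv2.imwrite("pics/near2.png",np.hstack(out))
E
```

```text
[ 0.50624354 -0.31411941  0.15176155] [-1.00759924e-04  7.90884986e-01  6.11964760e-01 -2.47171607e-04] [-0.19502642 -0.54778349 -0.80606244]
```

View pics/near2.png

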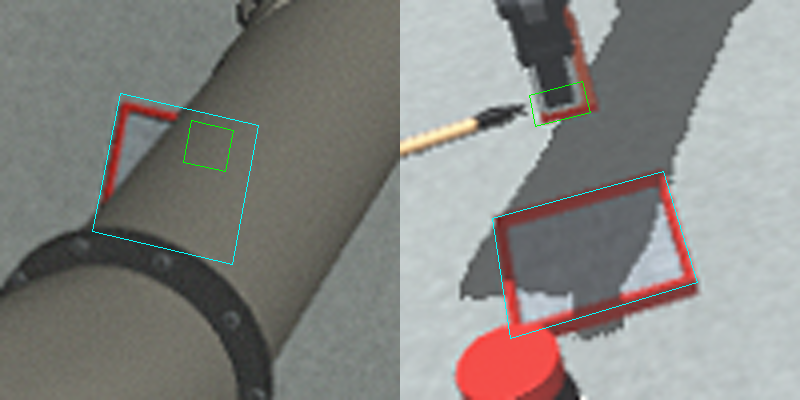

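The seal hangs upright over the tray, and the tray outline agrees with the scene picture, its corners running from crop (494,218) to (697,285). I lower it.

Emit:
{"api": "jog_arm", "payload": {"deltas": [[-0.002,-0.002,-0.02,0,0,0,0.2],[-0.001,-0.001,-0.02,0,0,0,0.2],[0,0,-0.02,0,0,0,0.2],[0,0,-0.02,0,0,0,0.2],[0,0,-0.015,0,0,0,0.2],[0,0,-0.008,0,0,0,0.2],[0,0,-0.004,0,0,0,0.2],[0,0,0,0,0,0,0.2]]}}

```text
t: 8.95
eef_pos: [0.504, -0.3166, 0.0446]
tool_rot: [0.0, 0.791, 0.612, 0.0]
contact_force: [0.1, 0.8, -0.5]
gripper_width: 0.325
grasp_force: 30.4
```

Emit:
{"api": "jog_arm", "payload": {"deltas": [[0,0,-0.0015,0,0,0,0.2],[0,0,0,0,0,0,0.2],[0,0,0,0,0,0,0.2]]}}

```text
t: 9.25
eef_pos: [0.504, -0.3165, 0.0433]
tool_rot: [0.0, 0.791, 0.612, 0.0]
contact_force: [-0.8, 0.3, -1.5]
gripper_width: 0.326
grasp_force: 30.4
```

Emit:
{"api": "jog_arm", "payload": {"deltas": [[0,0,-0.0015,0,0,0,0.2],[0,0,-0.0015,0,0,0,0.2],[0,0,0,0,0,0,0.2],[0,0,0,0,0,0,0.2]]}}

```text
t: 9.65
eef_pos: [0.5037, -0.3164, 0.0397]
tool_rot: [-0.0, 0.791, 0.612, -0.0]
contact_force: [-0.2, 0.1, -2.1]
gripper_width: 0.324
grasp_force: 30.4
```

Emit:
{"api": "jog_arm", "payload": {"deltas": [[0,0,-0.001,0,0,0,0.2],[0,0,0,0,0,0,0.2],[0,0,0,0,0,0,0.2]]}}

```text
t: 9.95
eef_pos: [0.5037, -0.3164, 0.0388]
tool_rot: [-0.0, 0.791, 0.612, -0.0]
contact_force: [1.0, 0.0, -1.2]
gripper_width: 0.322
grasp_force: 30.4
```

Emit:
{"api": "jog_arm", "payload": {"deltas": [[0,0,-0.001,0,0,0,0.2],[0,0,0,0,0,0,0.2],[0,0,0,0,0,0,0.2]]}}

```text
t: 10.25
eef_pos: [0.5038, -0.3165, 0.038]
tool_rot: [0.0, 0.791, 0.612, 0.0]
contact_force: [0.2, 0.2, 1.2]
gripper_width: 0.325
grasp_force: 30.6
```

Emit:
{"api": "jog_arm", "payload": {"deltas": [[0,0,-0.001,0,0,0,0.2],[0,0,0,0,0,0,0.2],[0,0,0,0,0,0,0.2]]}}

```text
t: 10.55
eef_pos: [0.5039, -0.3165, 0.0379]
tool_rot: [0.0, 0.791, 0.612, 0.0]
contact_force: [-2.5, 2.6, 11.8]
gripper_width: 0.32
grasp_force: 32.0
```

Firm contact on the floor. I release gently, then rise.

Emit:
{"api": "jog_arm", "payload": {"deltas": [[0,0,0.0008,0,0,0,0.34],[0,0,0,0,0,0,0.4],[0,0,0,0,0,0,0.5],[0,0,0,0,0,0,0.55],[0,0,0.002,0,0,0,0.55],[0,0,0.01,0,0,0,0.55],[0,0,0.02,0,0,0,0.55],[0,0,0.025,0,0,0,0.55],[0,0,0.03,0,0,0,0.55],[0,0,0.03,0,0,0,0.55]]}}

```text
t: 11.55
eef_pos: [0.5035, -0.3165, 0.1563]
tool_rot: [0.0, 0.791, 0.612, -0.0]
contact_force: [0.3, -0.6, 0.0]
gripper_width: 0.545
grasp_force: 0.0
```

Emit:
{"api": "jog_arm", "payload": {"deltas": [[0,0.01,0.03,0,0,0.01,0.55],[-0.001,0.02,0.03,0,0,0.01,0.55],[-0.001,0.035,0,0,0,0.01,0.55],[-0.001,0.035,0,0,0,0.01,0.55],[-0.001,0.035,0,0,0,0.01,0.55],[-0.001,0.035,0,0,0,0.01,0.55],[-0.001,0.035,0,0,0,0.01,0.55],[-0.001,0.035,0,0,0,0.01,0.55],[-0.001,0.035,0,0,0,0.01,0.55],[-0.001,0.035,0,0,0,0.01,0.55]]}}

```text
t: 12.55
eef_pos: [0.4945, -0.0052, 0.2154]
tool_rot: [0.0, 0.759, 0.651, 0.001]
contact_force: [1.1, -0.1, 0.4]
gripper_width: 0.549
grasp_force: 0.0
```

Emit:
{"api": "jog_arm", "payload": {"deltas": [[0,0.03,0,0,0,0,0.55],[0,0.02,0,0,0,0,0.55],[0,0,0,0,0,0,0.55]]}}

```text
t: 12.85
eef_pos: [0.4947, 0.0468, 0.2151]
tool_rot: [-0.0, 0.757, 0.653, 0.001]
contact_force: [-0.1, 0.4, 0.5]
gripper_width: 0.553
grasp_force: 0.0
```

Run:
```python
from station import bot
from wf import *
o=bot.get_obs(); p=o["eef_pos"]; print(p,o["tool_rot"],o["contact_force"])
t,s=[bot.read_camera(n)["img"][:,:,::-1].copy() for n in("top","scene")]
out=[]
# scene: tray+seal; scene: bar
x0,y0=150,190; b=cv2.resize(s[y0:y0+120,x0:x0+100],None,fx=4,fy=4,interpolation=cv2.INTER_CUBIC); out.append(b)
x0,y0=290,150; b=cv2.resize(s[y0:y0+120,x0:x0+100],None,fx=4,fy=4,interpolation=cv2.INTER_CUBIC)
y=-.152; ex=np.array([np.cos(y),np.sin(y),0]); ey=np.array([-np.sin(y),np.cos(y),0]); C=np.array([.624,.031,0])
H=C+ex*.075+[0,0,.0605]
for d,col in((0,(255,255,0)),):
    q=[H-.21*ex+ey*k+[0,0,.004] for k in(-.045,.045)]
    cv2.polylines(b,[((proj("scene",q)-[x0,y0]+.5)*4).astype(np.int32)],False,col,1)
A=R.from_quat(o["tool_rot"],scalar_first=True).as_matrix()
for u in proj("scene",[p+A@[0,k*.0234,.015] for k in(-1,1)]): cv2.circle(b,tuple(int(v) for v in (u-[x0,y0]+.5)*4),3,(0,255,0),1)
out.append(b); print("bar mid",H-.21*ex,"hinge",H)
cv2.imwrite("pics/near3.png",np.hstack(out))
```

```text
[0.49474577 0.04677055 0.21514452] [-3.03540841e-04  7.57492950e-01  6.52842971e-01  6.27830734e-04] [-0.0738519   0.39189342  0.52685353]
bar mid [0.49055652 0.05144108 0.0605    ] hinge [0.69813527 0.01964385 0.0605    ]
```

View pics/near3.png

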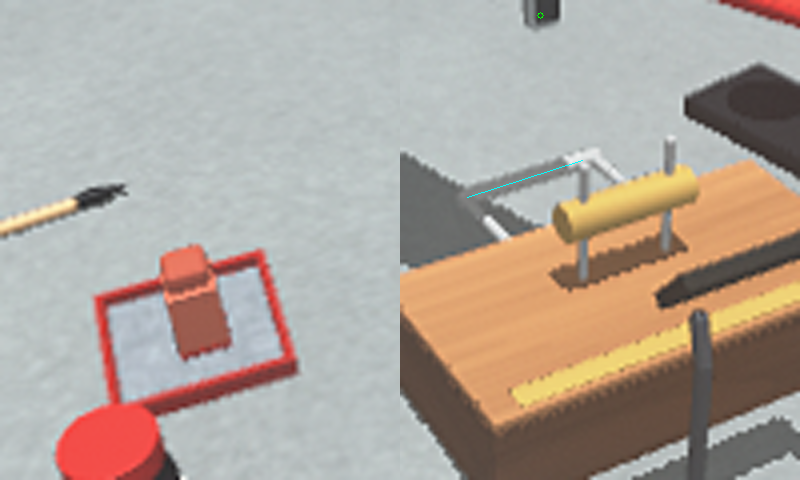

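The seal stands upright in the tray at crop (195,310). The bar in the picture lies about 1.5 px beyond my predicted line, so its middle is about (0.488, 0.052). I descend over the bar and close on it gently.

Emit:
{"api": "jog_arm", "payload": {"deltas": [[-0.006,0.005,-0.02,0,0,-0.004,0.55],[0,0,-0.025,0,0,0,0.55],[0,0,-0.025,0,0,0,0.55],[0,0,-0.025,0,0,0,0.55],[0,0,-0.02,0,0,0,0.55],[0,0,-0.015,0,0,0,0.55],[0,0,-0.01,0,0,0,0.55],[0,0,-0.004,0,0,0,0.55],[0,0,0,0,0,0,0.55],[0,0,0,0,0,0,0.45]], "newtons": 20}}

```text
t: 13.95
eef_pos: [0.4892, 0.0484, 0.0712]
tool_rot: [0.0, 0.761, 0.649, 0.0]
contact_force: [0.0, 0.1, 0.0]
gripper_width: 0.449
grasp_force: 0.0
```

Emit:
{"api": "jog_arm", "payload": {"deltas": [[0,0,0,0,0,0,0.35],[0,0,0,0,0,0,0.27],[0,0,0,0,0,0,0.2],[0,0,0,0,0,0,0.1],[0,0,0,0,0,0,0.05],[0,0,0,0,0,0,0.05],[0,0,0,0,0,0,0.05]], "newtons": 20}}

```text
t: 14.65
eef_pos: [0.4889, 0.0487, 0.0709]
tool_rot: [-0.0, 0.76, 0.649, 0.0]
contact_force: [-0.9, 1.3, 5.4]
gripper_width: 0.131
grasp_force: 19.9
```

Pinched at about 11–12 mm. I compute the arc increments from the pinch pose.

Run:
```python
import numpy as np
y=-.152; ex=np.array([np.cos(y),np.sin(y)])
f=lambda t: np.r_[-.21*np.cos(t+.019)*ex, .21*np.sin(t+.019)]
for a in np.arange(0,1.0,.05): print(round(a,2),np.round(f(a+.05)-f(a),4).tolist())
for a in np.arange(1.0,1.4,.02): print(round(a,2),np.round(f(a+.02)-f(a),4).tolist(), np.round(f(a)-f(0),4).tolist())
```

```text
0.0 [0.0005, -0.0001, 0.0105]
0.05 [0.001, -0.0001, 0.0105]
0.1 [0.0015, -0.0002, 0.0104]
0.15 [0.002, -0.0003, 0.0103]
0.2 [0.0025, -0.0004, 0.0102]
0.25 [0.003, -0.0005, 0.01]
0.3 [0.0035, -0.0005, 0.0099]
0.35 [0.004, -0.0006, 0.0097]
0.4 [0.0045, -0.0007, 0.0095]
0.45 [0.0049, -0.0008, 0.0092]
0.5 [0.0054, -0.0008, 0.009]
0.55 [0.0058, -0.0009, 0.0087]
0.6 [0.0062, -0.001, 0.0084]
0.65 [0.0066, -0.001, 0.0081]
0.7 [0.007, -0.0011, 0.0077]
0.75 [0.0074, -0.0011, 0.0074]
0.8 [0.0078, -0.0012, 0.007]
0.85 [0.0081, -0.0012, 0.0066]
0.9 [0.0084, -0.0013, 0.0062]
0.95 [0.0087, -0.0013, 0.0057]
1.0 [0.0036, -0.0005, 0.0022] [0.0987, -0.0151, 0.1748]
1.02 [0.0036, -0.0006, 0.0021] [0.1023, -0.0157, 0.177]
1.04 [0.0036, -0.0006, 0.002] [0.1059, -0.0162, 0.1791]
1.06 [0.0037, -0.0006, 0.0019] [0.1095, -0.0168, 0.1811]
1.08 [0.0037, -0.0006, 0.0019] [0.1132, -0.0173, 0.1831]
1.1 [0.0038, -0.0006, 0.0018] [0.1169, -0.0179, 0.1849]
1.12 [0.0038, -0.0006, 0.0017] [0.1207, -0.0185, 0.1867]
1.14 [0.0038, -0.0006, 0.0016] [0.1245, -0.0191, 0.1885]
1.16 [0.0039, -0.0006, 0.0016] [0.1283, -0.0196, 0.1901]
1.18 [0.0039, -0.0006, 0.0015] [0.1321, -0.0202, 0.1917]
1.2 [0.0039, -0.0006, 0.0014] [0.136, -0.0208, 0.1931]
1.22 [0.0039, -0.0006, 0.0013] [0.1399, -0.0214, 0.1946]
1.24 [0.004, -0.0006, 0.0012] [0.1439, -0.022, 0.1959]
1.26 [0.004, -0.0006, 0.0012] [0.1478, -0.0226, 0.1971]
1.28 [0.004, -0.0006, 0.0011] [0.1518, -0.0233, 0.1983]
1.3 [0.004, -0.0006, 0.001] [0.1558, -0.0239, 0.1994]
1.32 [0.004, -0.0006, 0.0009] [0.1599, -0.0245, 0.2004]
1.34 [0.0041, -0.0006, 0.0008] [0.1639, -0.0251, 0.2013]
1.36 [0.0041, -0.0006, 0.0008] [0.168, -0.0257, 0.2022]
1.38 [0.0041, -0.0006, 0.0007] [0.1721, -0.0264, 0.2029]
```

Emit:
{"api": "jog_arm", "payload": {"deltas": [[0.0005,-0.0001,0.0105,0,0,0,0.05],[0.001,-0.0001,0.0105,0,0,0,0.05],[0.0015,-0.0002,0.0104,0,0,0,0.05],[0.002,-0.0003,0.0103,0,0,0,0.05],[0.0025,-0.0004,0.0102,0,0,0,0.05],[0,0,0,0,0,0,0.05]]}}

```text
t: 15.25
eef_pos: [0.4962, 0.0476, 0.1237]
tool_rot: [-0.0, 0.76, 0.649, 0.0]
contact_force: [-0.8, 0.7, -1.6]
gripper_width: 0.129
grasp_force: 19.7
```

Emit:
{"api": "jog_arm", "payload": {"deltas": [[0.003,-0.0005,0.01,0,0,0,0.05],[0.0035,-0.0005,0.0099,0,0,0,0.05],[0.004,-0.0006,0.0097,0,0,0,0.05],[0.0045,-0.0007,0.0095,0,0,0,0.05],[0.0049,-0.0008,0.0092,0,0,0,0.05],[0.0054,-0.0008,0.009,0,0,0,0.05],[0.0058,-0.0009,0.0087,0,0,0,0.05],[0.0062,-0.001,0.0084,0,0,0,0.05],[0.0066,-0.001,0.0081,0,0,0,0.05],[0,0,0,0,0,0,0.05]]}}

```text
t: 16.25
eef_pos: [0.538, 0.0406, 0.2063]
tool_rot: [-0.002, 0.76, 0.649, -0.002]
contact_force: [-14.5, 2.2, 10.3]
gripper_width: 0.132
grasp_force: 20.3
```

Emit:
{"api": "jog_arm", "payload": {"deltas": [[0.007,-0.0011,0.0077,0,0,0,0.05],[0.0074,-0.0011,0.0074,0,0,0,0.05],[0.0078,-0.0012,0.007,0,0,0,0.05],[0.0081,-0.0012,0.0066,0,0,0,0.05],[0.0084,-0.0013,0.0062,0,0,0,0.05],[0,0,0,0,0,0,0.05],[0,0,0,0,0,0,0.05]]}}

```text
t: 16.95
eef_pos: [0.578, 0.0341, 0.2424]
tool_rot: [-0.001, 0.761, 0.649, -0.0]
contact_force: [-13.0, 1.2, 17.0]
gripper_width: 0.13
grasp_force: 21.4
```

A radial load has built up: my arc is about 2 mm too close to the hinge. I ease outward, then loosen to a cage around the bar, with the front pad carrying it.

Emit:
{"api": "jog_arm", "payload": {"deltas": [[-0.0012,0.0002,0.0018,0,0,0,0.05],[0,0,0,0,0,0,0.16],[0,0,0,0,0,0,0.22],[0,0,0,0,0,0,0.24],[0,0,0,0,0,0,0.24]]}}

```text
t: 17.45
eef_pos: [0.5777, 0.0349, 0.2416]
tool_rot: [0.0, 0.76, 0.649, -0.0]
contact_force: [-1.2, -0.3, -0.4]
gripper_width: 0.244
grasp_force: 0.5
```

```bash
cat > feel.py <<'E'
from station import bot
import numpy as np
def feel(n=8):
    F=[]
    for _ in range(n): bot.read_camera("scene"); F.append(bot.get_obs()["contact_force"])
    o=bot.get_obs(); F=np.array(F); print("t",round(o["t"],2),"p",np.round(o["eef_pos"],4),"F",F.mean(0).round(2),"sd",F.std(0).round(2),"w",round(o["gripper_width"]*85,1))
if __name__=="__main__": feel()
E
python3 feel.py
```

```text
t 17.85 p [0.5776 0.035  0.2417] F [-0.49 -0.36  0.06] sd [0.72 0.42 0.37] w 20.5
```

Emit:
{"api": "jog_arm", "payload": {"deltas": [[0.005,-0.0008,0.003,0,0,0,0.24],[0.005,-0.0008,0.0025,0,0,0,0.24],[0.005,-0.0008,0.002,0,0,0,0.24],[0.005,-0.0008,0.002,0,0,0,0.24],[0.003,-0.0004,0.001,0,0,0,0.24],[0,0,0,0,0,0,0.24]]}}

```text
t: 18.45
eef_pos: [0.6014, 0.0313, 0.2523]
tool_rot: [0.0, 0.76, 0.649, 0.0]
contact_force: [-1.2, -0.8, -0.4]
gripper_width: 0.24
grasp_force: 0.2
```

```bash
python3 feel.py
```

```text
t 18.85 p [0.6005 0.0314 0.2521] F [-0.33 -0.15 -0.39] sd [0.31 0.49 0.65] w 20.0
```

Emit:
{"api": "jog_arm", "payload": {"deltas": [[0.004,-0.0006,0.002,0,0,0,0.24],[0.004,-0.0006,0.002,0,0,0,0.24],[0,0,0,0,0,0,0.24]]}}

```text
t: 19.15
eef_pos: [0.6096, 0.0301, 0.2568]
tool_rot: [0.001, 0.76, 0.649, 0.001]
contact_force: [-1.2, -0.1, 0.9]
gripper_width: 0.235
grasp_force: 0.1
```

```bash
python3 feel.py
```

```text
t 19.55 p [0.6085 0.0303 0.2561] F [-0.46  0.38 -0.01] sd [0.52 0.38 0.26] w 20.6
```

The grasp force (0.5, 0.2, 0.1 N) shows the weight fading. I add it to the readout and continue in small steps.

```bash
cat > feel.py <<'E'
from station import bot
import numpy as np
def feel(n=8):
    F=[];G=[]
    for _ in range(n): bot.read_camera("scene"); o=bot.get_obs(); F.append(o["contact_force"]); G.append(o["grasp_force"])
    F=np.array(F); p=o["eef_pos"]; d=(p[0]-.4889)/.9885; c=lambda s: np.arccos(np.clip(.9998-(d+s)/.21,-1,1))-.019
    h=(o["gripper_width"]*.085-.012)/2
    print("t",round(o["t"],2),"p",np.round(p,4),"F",F.mean(0).round(2),"G",np.round(G,2),"theta front/rear",c(-h).round(3),c(h).round(3))
feel()
E
python3 feel.py
```

```text
t 19.95 p [0.6086 0.0302 0.2562] F [-0.56  0.06 -0.01] G [0.19 0.19 0.19 0.18 0.18 0.18 0.18 0.18] theta front/rear 1.093 1.137
```

Emit:
{"api": "jog_arm", "payload": {"deltas": [[0.005,-0.0008,0.0015,0,0,0,0.24],[0,0,0,0,0,0,0.24],[0,0,0,0,0,0,0.24]]}}

```text
t: 20.25
eef_pos: [0.6139, 0.0293, 0.2578]
tool_rot: [0.0, 0.76, 0.649, 0.0]
contact_force: [-0.1, 0.1, 0.2]
gripper_width: 0.239
grasp_force: 0.1
```

```bash
python3 feel.py
```

```text
t 20.65 p [0.6136 0.0294 0.2577] F [-0.2  -0.14  0.15] G [0.09 0.09 0.1  0.1  0.1  0.11 0.12 0.13] theta front/rear 1.119 1.163
```

Emit:
{"api": "jog_arm", "payload": {"deltas": [[0.005,-0.0008,0.0015,0,0,0,0.24],[0,0,0,0,0,0,0.24],[0,0,0,0,0,0,0.24]]}}

```text
t: 20.95
eef_pos: [0.6189, 0.0285, 0.2593]
tool_rot: [0.0, 0.76, 0.649, 0.0]
contact_force: [0.6, -0.2, -0.9]
gripper_width: 0.241
grasp_force: 0.0
```

```bash
python3 feel.py
```

```text
t 21.35 p [0.6186 0.0286 0.2592] F [-0.19 -0.21 -0.3 ] G [0.1  0.08 0.06 0.06 0.07 0.08 0.09 0.1 ] theta front/rear 1.146 1.188
```

Emit:
{"api": "jog_arm", "payload": {"deltas": [[0.004,-0.0006,0.0015,0,0,0,0.24],[0.002,-0.0003,0.0005,0,0,0,0.24],[0,0,0,0,0,0,0.24],[0,0,0,0,0,0,0.24]]}}

```text
t: 21.75
eef_pos: [0.6247, 0.0277, 0.2612]
tool_rot: [0.0, 0.76, 0.649, 0.0]
contact_force: [0.1, 0.9, 0.2]
gripper_width: 0.235
grasp_force: 0.0
```

```bash
python3 feel.py
```

```text
t 22.15 p [0.6246 0.0277 0.2612] F [ 0.14 -0.27  0.24] G [0.02 0.04 0.02 0.03 0.04 0.05 0.06 0.06] theta front/rear 1.177 1.219
```

Emit:
{"api": "jog_arm", "payload": {"deltas": [[0.004,-0.0006,0.001,0,0,0,0.24],[0,0,0,0,0,0,0.24],[0,0,0,0,0,0,0.24]]}}

```text
t: 22.45
eef_pos: [0.6289, 0.027, 0.2623]
tool_rot: [0.0, 0.76, 0.649, 0.0]
contact_force: [-1.0, 0.6, 0.4]
gripper_width: 0.237
grasp_force: 0.0
```

```bash
python3 feel.py
```

```text
t 22.85 p [0.6286 0.0271 0.2622] F [ 0.02  0.09 -0.14] G [0. 0. 0. 0. 0. 0. 0. 0.] theta front/rear 1.198 1.24
```

```bash
python3 feel.py
```

```text
t 23.25 p [0.6286 0.0271 0.2622] F [ 0.13 -0.1   0.07] G [0. 0. 0. 0. 0. 0. 0. 0.] theta front/rear 1.197 1.24
```

Emit:
{"api": "jog_arm", "payload": {"deltas": [[0.004,-0.0006,0.001,0,0,0,0.24],[0,0,0,0,0,0,0.24],[0,0,0,0,0,0,0.24],[0,0,0,0,0,0,0.24]]}}

```text
t: 23.65
eef_pos: [0.6326, 0.0265, 0.2632]
tool_rot: [-0.0, 0.76, 0.649, -0.0]
contact_force: [-0.7, -0.8, -0.3]
gripper_width: 0.236
grasp_force: 0.0
```

```bash
python3 feel.py
```

```text
t 24.05 p [0.6326 0.0265 0.2632] F [-0.16 -0.03 -0.07] G [0. 0. 0. 0. 0. 0. 0. 0.] theta front/rear 1.218 1.26
```

```bash
python3 - <<'E'
from station import bot
import cv2
s=bot.read_camera("scene")["img"][:,:,::-1]
x0,y0=290,80; cv2.imwrite("pics/near4.png",cv2.resize(s[y0:y0+120,x0:x0+150],None,fx=5,fy=5,interpolation=cv2.INTER_CUBIC))
E
python3 feel.py
```

```text
t 24.5 p [0.6326 0.0265 0.2632] F [0.1  0.07 0.1 ] G [0. 0. 0. 0. 0. 0. 0. 0.] theta front/rear 1.219 1.26
```

View pics/near4.png

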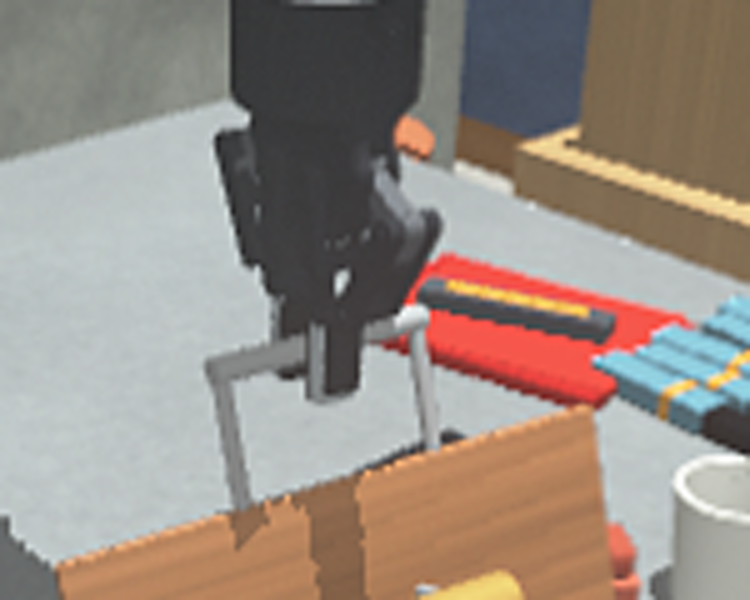

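The bar runs from crop (212,366) to (418,318) between the fingers. I fit the lid angle to it.

```bash
python3 - <<'E'
from h import *
y=-.152; ex=np.array([np.cos(y),np.sin(y),0]); ey=np.array([-np.sin(y),np.cos(y),0]); H=np.array([.6965,.0195,.0605])
for x,yy in((212,366),(418,318)): print(290+(x+.5)/5-.5,80+(yy+.5)/5-.5)
for th in np.arange(1.16,1.36,.02):
    a=th+.019; M=H+.21*(-np.cos(a)*ex+np.array([0,0,np.sin(a)]))
    print(round(th,2),proj("scene",[M-.047*ey,M+.047*ey]).round(1).tolist())
E
python3 feel.py
```

```text
332.0 152.8
373.2 143.2
1.16 [[330.6, 153.0], [366.7, 143.3]]
1.18 [[331.5, 153.0], [367.8, 143.2]]
1.2 [[332.5, 153.1], [368.9, 143.3]]
1.22 [[333.5, 153.2], [370.0, 143.3]]
1.24 [[334.5, 153.4], [371.1, 143.4]]
1.26 [[335.5, 153.6], [372.2, 143.6]]
1.28 [[336.5, 153.8], [373.4, 143.8]]
1.3 [[337.6, 154.1], [374.5, 144.0]]
1.32 [[338.7, 154.4], [375.7, 144.2]]
1.34 [[339.7, 154.8], [376.9, 144.6]]
1.36 [[340.8, 155.2], [378.1, 144.9]]
t 24.9 p [0.6326 0.0265 0.2632] F [ 0.21 -0.24  0.06] G [0. 0. 0. 0. 0. 0. 0. 0.] theta front/rear 1.218 1.261
```

The lid angle is about 1.24, past balance at about 1.20, and the front pad has let go. I follow slowly so the rear pad lets it down onto the rest.

Emit:
{"api": "jog_arm", "payload": {"deltas": [[0.002,-0.0003,0.0005,0,0,0,0.24],[0.002,-0.0003,0.0005,0,0,0,0.24],[0,0,0,0,0,0,0.24],[0,0,0,0,0,0,0.24]]}}

```text
t: 25.3
eef_pos: [0.6368, 0.0259, 0.2642]
tool_rot: [0.0, 0.76, 0.649, 0.0]
contact_force: [0.3, 0.2, -1.0]
gripper_width: 0.24
grasp_force: 0.2
```

```bash
python3 feel.py
```

```text
t 25.7 p [0.6366 0.0259 0.2642] F [ 0.15 -0.14  0.15] G [0.12 0.11 0.11 0.11 0.11 0.12 0.11 0.11] theta front/rear 1.238 1.28
```

Emit:
{"api": "jog_arm", "payload": {"deltas": [[0.002,-0.0003,0.0005,0,0,0,0.24],[0.002,-0.0003,0.0005,0,0,0,0.24],[0,0,0,0,0,0,0.24],[0,0,0,0,0,0,0.24]]}}

```text
t: 26.1
eef_pos: [0.6407, 0.0253, 0.2652]
tool_rot: [-0.0, 0.76, 0.649, -0.0]
contact_force: [0.5, 0.1, -0.9]
gripper_width: 0.241
grasp_force: 0.0
```

```bash
python3 feel.py
```

```text
t 26.5 p [0.6406 0.0253 0.2652] F [ 0.02 -0.22 -0.03] G [0. 0. 0. 0. 0. 0. 0. 0.] theta front/rear 1.259 1.299
```

Emit:
{"api": "jog_arm", "payload": {"deltas": [[0,0,0,0,0,0,0.3],[0,0,0,0,0,0,0.36],[0,0,0,0,0,0,0.36],[0,0,0,0,0,0,0.36],[0,0,0,0,0,0,0.36],[0,0,0,0,0,0,0.36]]}}

```text
t: 27.1
eef_pos: [0.6406, 0.0253, 0.2652]
tool_rot: [-0.0, 0.76, 0.649, -0.0]
contact_force: [0.2, -0.4, -0.0]
gripper_width: 0.359
grasp_force: 0.0
```

```bash
python3 feel.py;python3 feel.py
python3 - <<'E'
from station import bot
import cv2
s=bot.read_camera("scene")["img"][:,:,::-1]
x0,y0=290,100; cv2.imwrite("pics/near5.png",cv2.resize(s[y0:y0+120,x0:x0+150],None,fx=5,fy=5,interpolation=cv2.INTER_CUBIC))
E
```

```text
t 27.5 p [0.6406 0.0253 0.2652] F [-0.43 -0.    0.24] G [0. 0. 0. 0. 0. 0. 0. 0.] theta front/rear 1.234 1.325
t 27.9 p [0.6406 0.0253 0.2652] F [ 0.13 -0.23 -0.05] G [0. 0. 0. 0. 0. 0. 0. 0.] theta front/rear 1.233 1.326
```

View pics/near5.png

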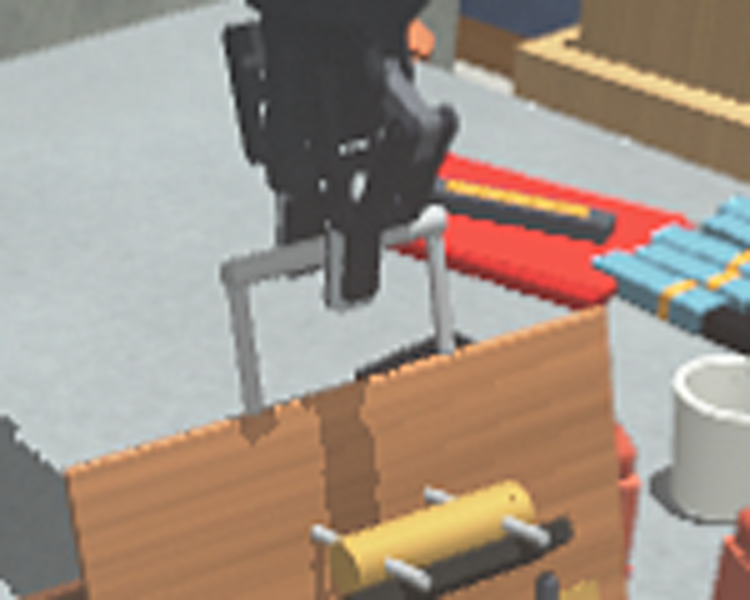

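The bar has moved on (crop (230,270) to (435,220), θ about 1.29). The rod lies on the pad with neither finger loaded, so the lid rests by itself. I withdraw straight up, then away.

Emit:
{"api": "jog_arm", "payload": {"deltas": [[0,0,0,0,0,0,0.42],[0,0,0,0,0,0,0.45],[0,0,0.005,0,0,0,0.45],[0,0,0.01,0,0,0,0.45],[0,0,0.015,0,0,0,0.45],[0,0,0.02,0,0,0,0.45],[0,0,0.025,0,0,0,0.45],[0,0,0.025,0,0,0,0.45],[-0.02,0,0.02,0,0,0,0.45],[-0.03,0,0,0,0,0,0.45]]}}

```text
t: 28.95
eef_pos: [0.5925, 0.0248, 0.3895]
tool_rot: [0.002, 0.761, 0.649, 0.003]
contact_force: [-0.7, -1.0, -0.3]
gripper_width: 0.449
grasp_force: 0.0
```

Emit:
{"api": "jog_arm", "payload": {"deltas": [[-0.03,0,0,0,0,0,0.45],[-0.03,0,0,0,0,0,0.45],[-0.02,0,0,0,0,0,0.45],[0,0,0,0,0,0,0.45],[0,0,0,0,0,0,0.45]]}}

```text
t: 29.45
eef_pos: [0.5112, 0.0253, 0.3866]
tool_rot: [0.0, 0.76, 0.65, 0.001]
contact_force: [0.5, -0.5, 0.3]
gripper_width: 0.453
grasp_force: 0.0
```

Run:
```python
from station import bot
import cv2
s=bot.read_camera("scene")["img"][:,:,::-1]
print(bot.get_obs()["eef_pos"],bot.get_obs()["t"])
cv2.imwrite("pics/end.png",cv2.resize(s[70:350,130:480],None,fx=2,fy=2,interpolation=cv2.INTER_CUBIC))
```

```text
[0.51155297 0.02536328 0.38620647] 29.5
```

View pics/end.png

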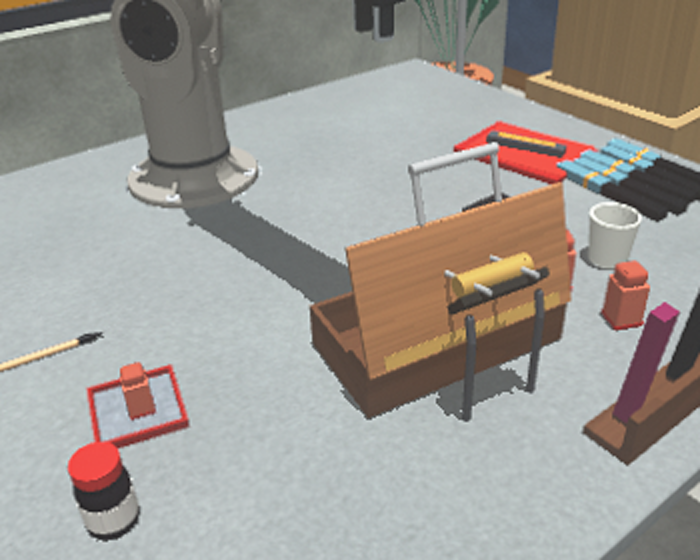

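The lid stands open with its rod leaning on the rest (crop (495,280)). The seal is upright in the tray (135,392), and the gripper is clear of everything.

```bash
python3 -c "
from station import bot
print(bot.hand_in())"
```

```text
the job is handed in; nothing more can be done
None
```

The seal stands upright in the red tray, the lid leans open by itself on its rest, the arm touches nothing, and I handed the job in at about 29.5 s; no verdict came back.

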